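# Set the gap gauge with its knurled wheel

### The arm

A 6-joint arm with a two-finger parallel gripper is mounted at the origin on the work surface. World frame = base frame: x ahead of the robot, y to its left, z up, the work surface at z = 0. Lengths are in m, angles in rad, forces in N, time in s.
With the tool pointing down it reaches from about 0.3 to 1 m from the base axis. Payload 5.1 kg.
Tool frame: the origin (TCP) lies midway between the tips of the shut fingers; the grasp point (between the pads) lies 19 mm behind it; z points along the fingers, x is the direction in which the jaws open and shut, and the axes are right-handed (so a half turn about z gives the same grasp; the last joint's range is limited). The gripper opens to 95 mm and grips with 3 to 60 N. Pads are 20 mm wide; open, the fingers measure 119 mm over their backs; the gripper's body (75 mm by 180 mm) begins 59 mm behind the grasp point.
Start: joints at [-1.339, 0.124, 1.65, -0, 1.367, -0.083], TCP at [0.201, -0.618, 0.215] pointing down, gripper open.
Joint ranges: [-2.61, 2.61], [-1.02, 2.33], [0.03, 2.71], [-1.35, 4.49], [0.32, 2.68], [-2.91, 2.91]. Speed limits (rad/s): [2.57, 2.57, 3.14, 3.14, 3.14, 3.14].

### API

Orientations are given as a unit quaternion [x, y, z, w].
In Python, from rig import env gives the robot as it stands.
- The arm moves only by the shell command python3 -m creep 'ROWS' [FORCE]. ROWS is JSON, a list of rows, each an object of numbers: "x", "y", "z": the shift along the world's x, y, z in mm; "wx", "wy", "wz": the turn, a rotation vector about the world's x, y, z in rad; "jaw": the gripper's target within -1 to 1 (fully open at 1, half-way at 0, shut at -1). In form: [{"x": .., "y": .., "z": .., "wx": .., "wy": .., "wz": .., "jaw": ..}, ...]. A call has exactly 5 rows; each row shifts and turns the commanded pose from where the row before left it; what a row does not reach is not made up. A row lasts 1/12 s, in which the tool goes at most 41.7 mm and 7.16 degrees, less where a joint would pass 70% of its speed; a pose out of reach is approached as far as the arm can. A call with a gripper value outside its range is refused whole. The fingers move at their own pace and stop on an object; FORCE is the grip in N (left out, the last holds). Time passes only in rows, so rows that do not move let the fingers close, or fill a call up. It gives the time, the measured TCP pose, the force and the opening at its end, in the units of the state.
- env.read_state(): the state, without advancing time (a new reading comes with each control period).
- env.read_camera(name): name is "scene" or "side" or "wrist"; returns a dict with "img" (384x512x3 uint8, red, green, blue), "intrinsics" (3x3 intrinsics, pixels), "R" (3x3) and "t" (3): a world point X has camera coordinates R X + t. Camera axes: x right, y down, z forward; pixel columns grow to the right and rows downward; lengths in m; the calibration is good to about 2 mm. A picture is of the moment at which its call begins. There is no depth.
- env.hand_in(): hands the job in, once; it reports no verdict.
Trained networks look in the newest picture that a camera, given by its name, has taken for a name from the list of things; names that differ only in an ending like _2 or _b are one class to them, and where a whole thing is asked for, a point or a joint stands for the part that bears it (a point fixed in the world has none). Each returns a list of dicts, best first, with "conf" (0 to 1); they miss things now and then, are a little off and sometimes report something else, mostly with a low value. They report only what shows in the picture. A call takes as long as a camera call. They do not tell look-alikes from the thing itself.
- env.search_frame(camera, query): "location" ([column, row] in pixels, amid what is visible of it).
- env.cut_out(camera, query): "mask" (384x512 bool, what is visible of it) and "location" ([column, row] in pixels, amid what is visible of it).
The state is a dict: "time_s": time; "joints": joint angles; "joint_velocities": joint speeds; "joint_torque": joint torques, N m; "tool_pos": TCP position; "eef_rot": TCP orientation; "ft_force": force on the tool from outside, world axes, zero at the start; "moment": the same for the moment, N m; "finger_gap": finger opening in m.
Only numpy, scipy, OpenCV 4.12 (cv2) and the standard library are available. Lean on these libraries where they do the work, as an engineer would, in place of code of your own. Each camera call takes 0.05 s, during which the arm holds its last target.

### The job

On the jeweller's bench gauge, press a fingertip lightly on top of the knurled brass wheel and roll it, stroke by stroke, so that the brass jaw closes towards the steel anvil until its black pointers line up with the red gauge marks. Move the jaw only by rolling the wheel, do not push on the jaw itself, do not pick anything up, and leave the other things on the bench where they are. Finish with the hand clear of the gauge.

Things in the scene. Friction and masses are not known exactly. Their poses are not given: they have to be found in the camera images.
- gauge: The gauge, fixed to the bench: grey bed 220 x 104 x 16 mm high. Origin on the bench top under the wheel's centre; x points along the bed from wheel to anvil (bed x = -50 to 170 mm), y across it, z up. Two dark steel cheeks, 76 mm long in x, flank the wheel: y = 22 to 30 mm on both sides, tops 78 mm above the bench. White scale strips along both edges beside the jaw.
- wheel: The knurled brass wheel (one white knurl), 64 mm in diameter, 36 mm wide, axle level along the gauge's y. Origin at its centre, 56 mm above the bench at rest; this frame turns with it. Rolling its top towards the anvil (gauge +x) closes the jaw, the other way opens it: 5 mm of jaw per 32 mm of rim (per radian). It can turn over one revolution, resists by about 1 N at the rim and stays where left.
- wheel_top (a point): The topmost point of the wheel, 88 mm above the bench at rest, 10 mm above the cheeks. Wheel and jaw ride together on springs: pressed from above the wheel starts to sink at about 2 N, then 1.5 N per mm, to a stop at 6 mm, and comes back up. The point sinks with the wheel but does not turn; its axes are the gauge's.
- jaw: The sliding brass jaw, 20 mm along x, 62 mm across, standing from 23 to 55 mm above the bench, between wheel and anvil. Origin 60 mm from the wheel's centre along the gauge's x at the start. It sinks with the wheel. Only the wheel should move it.
- pointer (a point): Point midway between the jaw's two black pointers (3 mm thick ears that stick out at either side of the jaw by its anvil-side face, over the white strips). Starts 68.5 mm from the wheel's centre along the gauge's x.
- mark (a point): Point midway between the two red gauge marks (lines 3 mm wide across the white strips), level with pointer; axes are the gauge's. It lies 12 to 28 mm nearer the anvil than the pointers start, and does not move. The job is done when pointer's offset from here along the gauge's x is zero.
- anvil (a point): Centre of the top of the fixed steel anvil block, 30 x 66 mm, at 150 mm along the gauge's x, 50 mm above the bench.
- ring_blank: Bystander: brass ring blank, 24 mm across, 7 mm high, loose on top of the anvil. Origin at the centre of its underside.
- jar: Bystander: small green glass jar with a metal cap, 48 mm across, 55 mm high, beside the gauge. Origin under its centre.
- flat_file: Bystander: flat file with an orange handle, 170 mm long, lying beside the gauge, about 18 mm high. Origin where handle meets blade; x along the blade.
- bench_block: Bystander: steel bench block 90 x 90 x 22 mm. Origin under its centre.
- tin: Bystander: open metal tin, 72 mm across, 75 mm high. Origin under its centre.
- ring_dish: Bystander: white dish with rings, 110 mm across, 18 mm high. Origin under its centre.
- mallet: Bystander: wooden mallet standing on its head's face, head 58 mm across and 90 mm high, handle level along its x, reaching 185 mm from the head's centre. Origin under the head.
- mandrel: Bystander: steel ring mandrel 260 mm long on two wooden rests, about 47 mm high, lying along its x. Origin on the bench under its middle.
Mind the look-alikes: they are no part of the job. Leave any green or orange look-alike of the gauge alone.

How it is judged:
By the outcome, as a careful person would: the job done as asked, in the order asked, and still so for the second after the job is handed in, with the robot touching nothing.
It also fails if it takes over 54 s, if anything falls off the work surface, if the arm or the gripper's body presses on something with over 40 N, if the wrist force passes 120 N, or if a joint passes its speed limit or range.

## Working session

There is one attempt and no reset: what is moved stays moved. The work goes in short steps, Python scripts to look and compute and a shell command to move; the robot and the scene stay as the last step left them, time stands still between calls to the robot, and variables do not carry over. Pictures are saved under pics/ and viewed, and the job is handed in when it is done.

```bash
mkdir -p pics
cat > h.py <<'E'
from rig import env
import cv2, numpy as np
def snap(cam,name):
    d=env.read_camera(cam); cv2.imwrite('pics/'+name+'.png',cv2.cvtColor(d['img'],cv2.COLOR_RGB2BGR)); return d
def ray(d,uv,z):
    K,R,t=map(np.array,(d['intrinsics'],d['R'],d['t']))
    c=-R.T@t; v=R.T@np.linalg.solve(K,[uv[0],uv[1],1.]); s=(z-c[2])/v[2]; return c+s*v
def proj(d,X):
    p=np.array(d['intrinsics'])@(np.array(d['R'])@np.array(X)+np.array(d['t'])); return p[:2]/p[2]
E
python3 - <<'E'
from h import *
for c in ['scene','side','wrist']:
    d=snap(c,c+'0'); print(c,-np.array(d['R']).T@np.array(d['t']))
    for q,z in [('wheel',.07),('jaw',.055),('anvil',.05),('gauge',.016),('jar',.03)]:
        for r in env.search_frame(c,q)[:3]: print(q,r['conf'],np.round(r['location']),np.round(ray(d,r['location'],z),3))
s=env.read_state(); print(s['time_s'],s['ft_force'],s['finger_gap'],s['eef_rot'])
E
```

```text
scene [ 0.9825726  -0.56027936  0.96977103]
wheel 0.79 [303. 304.] [ 0.812 -0.193  0.07 ]
wheel 0.68 [285. 165.] [0.47  0.143 0.07 ]
wheel 0.64 [223. 222.] [ 0.488 -0.157  0.07 ]
jaw 0.69 [303. 284.] [ 0.777 -0.143  0.055]
jaw 0.45 [259. 108.] [0.188 0.323 0.055]
jaw 0.42 [235. 208.] [ 0.468 -0.089  0.055]
anvil 0.89 [304. 292.] [ 0.79  -0.159  0.05 ]
anvil 0.78 [284. 158.] [0.435 0.181 0.05 ]
anvil 0.58 [230. 217.] [ 0.48 -0.12  0.05]
gauge 0.95 [286. 163.] [0.438 0.196 0.016]
gauge 0.8 [254. 115.] [0.172 0.315 0.016]
gauge 0.75 [303. 290.] [ 0.777 -0.139  0.016]
jar 0.64 [254. 240.] [ 0.577 -0.12   0.03 ]
side [ 0.41881138 -0.67756973  0.77816991]
wheel 0.82 [166. 130.] [0.186 0.262 0.07 ]
wheel 0.77 [255. 152.] [0.47  0.146 0.07 ]
wheel 0.67 [266. 234.] [ 0.482 -0.165  0.07 ]
jaw 0.79 [250. 218.] [ 0.446 -0.101  0.055]
jaw 0.64 [378. 227.] [ 0.772 -0.142  0.055]
jaw 0.49 [176. 128.] [0.215 0.291 0.055]
anvil 0.96 [376. 234.] [ 0.764 -0.161  0.05 ]
anvil 0.95 [242. 152.] [0.429 0.171 0.05 ]
anvil 0.67 [254. 228.] [ 0.454 -0.127  0.05 ]
gauge 0.94 [166. 134.] [0.172 0.314 0.016]
gauge 0.92 [376. 236.] [ 0.779 -0.143  0.016]
gauge 0.81 [254. 228.] [ 0.455 -0.105  0.016]
jar 0.7 [303. 229.] [ 0.584 -0.122  0.03 ]
wrist [ 0.27814661 -0.59195493  0.38533127]
0.9 [-0.51043703 -1.03111123 -0.76823734] 0.09519556522426605 [ 8.09200711e-01 -5.87532305e-01 -5.27674019e-06 -3.69830334e-07]
```

View pics/scene0.png

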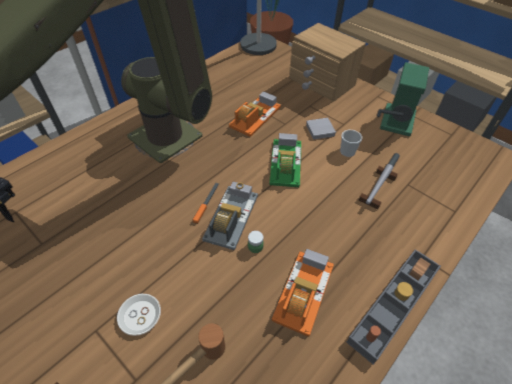

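View pics/side0.png

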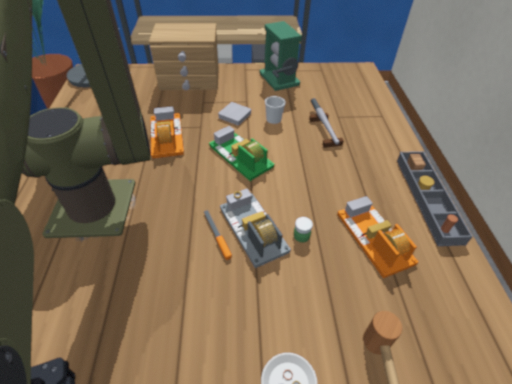

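Run:
```python
import cv2
a=cv2.imread('pics/scene0.png');b=cv2.imread('pics/side0.png')
cv2.imwrite('pics/s_crop.png',cv2.resize(a[170:270,170:300],None,fx=6,fy=6,interpolation=cv2.INTER_CUBIC)[:600])
cv2.imwrite('pics/d_crop.png',cv2.resize(b[175:275,200:330],None,fx=6,fy=6,interpolation=cv2.INTER_CUBIC)[:600])
```

```text
(no output)
```

View pics/s_crop.png

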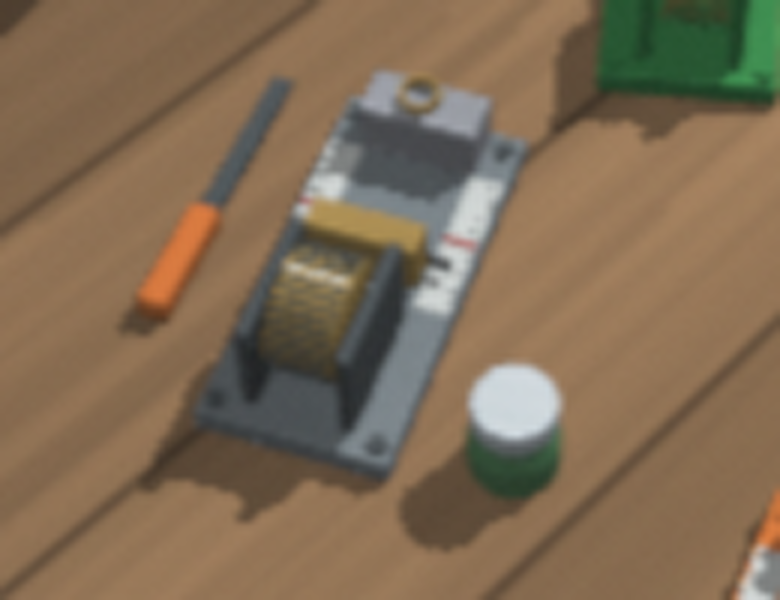

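View pics/d_crop.png

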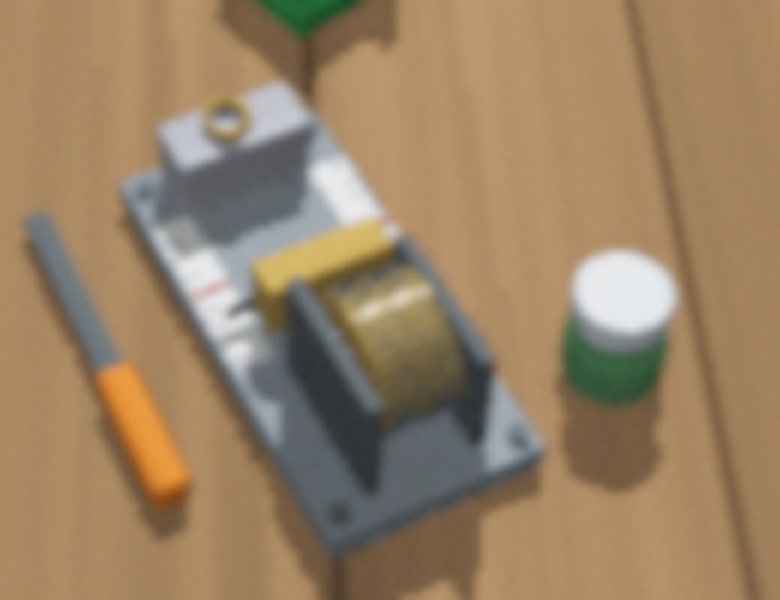

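The grey gauge has its wheel near (0.48, -0.16), with the anvil towards +y and slightly -x. The green and orange gauges are look-alikes. I'll fit the gauge pose from the corner pixels in both crops.

```bash
cat > fit.py <<'E'
from h import *
from scipy.optimize import least_squares
S=[((-50,52,16),(203,412)),((-50,-52,16),(387,464)),((170,-52,16),(527,146)),((165,33,50),(380,70)),((165,-33,50),(493,98)),((135,33,50),(358,103)),((135,-33,50),(483,137))]
D=[((-50,52,16),(335,545)),((-50,-52,16),(545,447)),((170,52,16),(122,185)),((165,33,50),(160,128)),((165,-33,50),(285,82)),((135,33,50),(180,170)),((135,-33,50),(315,122))]
ds=env.read_camera('scene');dd=env.read_camera('side')
O=[(ds,p,(170+u/6-.4,170+v/6-.4)) for p,(u,v) in S]+[(dd,p,(200+u/6-.4,175+v/6-.4)) for p,(u,v) in D]
def W(q,p):
    c,s=np.cos(q[2]),np.sin(q[2]); x,y,z=np.array(p)/1000
    return np.array([q[0]+c*x-s*y,q[1]+s*x+c*y,z])
def f(q): return np.concatenate([proj(d,W(q,p))-np.array(u) for d,p,u in O])
r=least_squares(f,[.48,-.157,2.0],loss='soft_l1');print(r.x,np.degrees(r.x[2]));print(np.round(r.fun.reshape(-1,2),1).tolist())
q=r.x
for p in [(0,0,88),(68.5,0,20),(150,0,50)]: print(p,W(q,p))
s=env.read_state();print(s['tool_pos'],s['time_s'])
from scipy.spatial.transform import Rotation as Ro
print(Ro.from_quat(s['eef_rot']).as_matrix())
d=env.read_camera('wrist');R=np.array(d['R']);t=np.array(d['t']);T=Ro.from_quat(s['eef_rot']).as_matrix()
print('cam in tool',T.T@(-R.T@t-s['tool_pos']),'fwd in tool',T.T@R[2], d['intrinsics'])
E
python3 fit.py
```

```text
[ 0.47969705 -0.1497555   1.9986632 ] 114.51496618690103
[[-2.0, -0.0], [0.1, 0.9], [0.1, -0.9], [-0.5, -0.2], [-0.1, 0.1], [-0.1, 0.9], [-1.5, 0.4], [-0.1, -0.4], [0.9, -0.2], [-0.3, -0.9], [-0.3, -0.5], [0.2, -0.5], [0.9, -0.2], [-0.0, -0.2]]
(0, 0, 88) [ 0.47969705 -0.1497555   0.088     ]
(68.5, 0, 20) [ 0.45127429 -0.08743057  0.02      ]
(150, 0, 50) [ 0.41745742 -0.01327756  0.05      ]
[ 0.20123405 -0.61806183  0.21466157] 1.0
[[ 3.09626016e-01 -9.50858417e-01 -6.88507400e-06]
 [-9.50858417e-01 -3.09626016e-01 -4.51310462e-06]
 [ 2.15952548e-06  7.94410517e-06 -1.00000000e+00]]
cam in tool [-0.00101093 -0.08121501 -0.17065384] fwd in tool [8.04635953e-04 2.86507780e-01 9.58077578e-01] [[276.09440043   0.         253.45231856]
 [  0.         276.09440043 193.28484461]
 [  0.           0.           1.        ]]
```

View pics/wrist0.png

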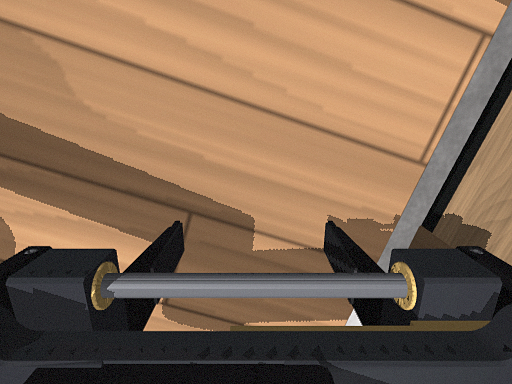

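```bash
python3 -m creep '[{"x":18.57,"y":31.22,"wz":0.11225,"jaw":-1},{"x":18.57,"y":31.22,"wz":0.11225,"jaw":-1},{"x":18.57,"y":31.22,"wz":0.11225,"jaw":-1},{"x":18.57,"y":31.22,"wz":0.11225,"jaw":-1},{"x":18.57,"y":31.22,"wz":0.11225,"jaw":-1}]' 10
python3 -m creep '[{"x":18.57,"y":31.22,"wz":0.11225,"jaw":-1},{"x":18.57,"y":31.22,"wz":0.11225,"jaw":-1},{"x":18.57,"y":31.22,"wz":0.11225,"jaw":-1},{"x":18.57,"y":31.22,"wz":0.11225,"jaw":-1},{"x":18.57,"y":31.22,"wz":0.11225,"jaw":-1}]'
python3 -m creep '[{"x":18.57,"y":31.22,"wz":0.11225,"jaw":-1},{"x":18.57,"y":31.22,"wz":0.11225,"jaw":-1},{"x":18.57,"y":31.22,"wz":0.11225,"jaw":-1},{"x":18.57,"y":31.22,"wz":0.11225,"jaw":-1},{"x":18.57,"y":31.22,"wz":0.11225,"jaw":-1}]'
python3 -m creep '[{"z":-20,"jaw":-1},{"z":-20,"jaw":-1},{"z":-20,"jaw":-1},{"z":-10,"jaw":-1},{"jaw":-1}]'
python3 - <<'E'
from h import *
d=snap('wrist','wrist1');s=env.read_state();print(s['tool_pos'],s['eef_rot'],s['ft_force'],s['finger_gap'],s['time_s'])
snap('scene','scene1');snap('side','side1')
E
```

```text
[ 0.20121467 -0.6180508   0.21465531] [ 8.09208267e-01 -5.87521897e-01 -1.38845719e-05  2.08743672e-06] [ 0.17928347 -1.02103894  0.74155232] 0.0951788462290528 1.1invalid input
invalid input
invalid input
invalid input
```

View pics/wrist1.png

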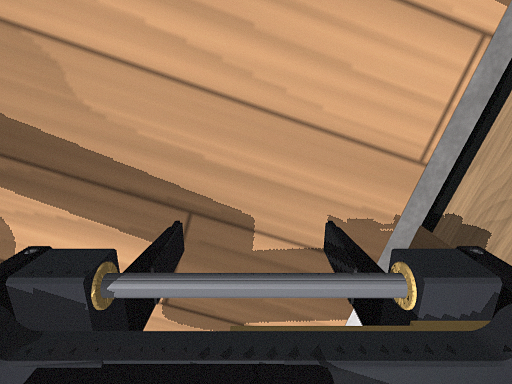

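View pics/side1.png

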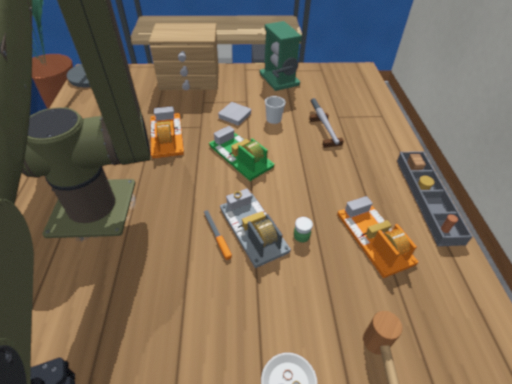

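The picture is unchanged: all four calls were refused as "invalid input". I'll retry with every key written out.

```bash
python3 -m creep '[{"x":18.57,"y":31.22,"z":0,"wx":0,"wy":0,"wz":0.11225,"jaw":-1},{"x":18.57,"y":31.22,"z":0,"wx":0,"wy":0,"wz":0.11225,"jaw":-1},{"x":18.57,"y":31.22,"z":0,"wx":0,"wy":0,"wz":0.11225,"jaw":-1},{"x":18.57,"y":31.22,"z":0,"wx":0,"wy":0,"wz":0.11225,"jaw":-1},{"x":18.57,"y":31.22,"z":0,"wx":0,"wy":0,"wz":0.11225,"jaw":-1}]' 10
```

```text
time_s: 1.62
tool_pos: [0.2946, -0.4605, 0.2147]
eef_rot: [0.941, -0.338, 0.0, 0.0]
ft_force: [1.7, -0.0, 0.1]
finger_gap: 0.0673
```

```bash
python3 -m creep '[{"x":18.57,"y":31.22,"z":0,"wx":0,"wy":0,"wz":0.11225,"jaw":-1},{"x":18.57,"y":31.22,"z":0,"wx":0,"wy":0,"wz":0.11225,"jaw":-1},{"x":18.57,"y":31.22,"z":0,"wx":0,"wy":0,"wz":0.11225,"jaw":-1},{"x":18.57,"y":31.22,"z":0,"wx":0,"wy":0,"wz":0.11225,"jaw":-1},{"x":18.57,"y":31.22,"z":0,"wx":0,"wy":0,"wz":0.11225,"jaw":-1}]'
python3 -m creep '[{"x":18.57,"y":31.22,"z":0,"wx":0,"wy":0,"wz":0.11225,"jaw":-1},{"x":18.57,"y":31.22,"z":0,"wx":0,"wy":0,"wz":0.11225,"jaw":-1},{"x":18.57,"y":31.22,"z":0,"wx":0,"wy":0,"wz":0.11225,"jaw":-1},{"x":18.57,"y":31.22,"z":0,"wx":0,"wy":0,"wz":0.11225,"jaw":-1},{"x":18.57,"y":31.22,"z":0,"wx":0,"wy":0,"wz":0.11225,"jaw":-1}]'
python3 -m creep '[{"x":0,"y":0,"z":-20,"wx":0,"wy":0,"wz":0,"jaw":-1},{"x":0,"y":0,"z":-20,"wx":0,"wy":0,"wz":0,"jaw":-1},{"x":0,"y":0,"z":-20,"wx":0,"wy":0,"wz":0,"jaw":-1},{"x":0,"y":0,"z":-10,"wx":0,"wy":0,"wz":0,"jaw":-1},{"x":0,"y":0,"z":0,"wx":0,"wy":0,"wz":0,"jaw":-1}]'
python3 - <<'E'
from h import *
d=snap('wrist','wrist2');s=env.read_state();print(s['tool_pos'],s['eef_rot'],s['ft_force'],s['finger_gap'],s['time_s'])
snap('side','side2')
E
```

```text
time_s: 2.03
tool_pos: [0.3875, -0.3043, 0.2149]
eef_rot: [0.998, -0.064, 0.0, 0.0]
ft_force: [0.6, -0.5, -0.2]
finger_gap: 0.0336
time_s: 2.45
tool_pos: [0.4804, -0.1481, 0.215]
eef_rot: [0.977, 0.215, 0.0, 0.0]
ft_force: [0.5, -1.2, -0.4]
finger_gap: 0.0019
time_s: 2.87
tool_pos: [0.478, -0.1489, 0.1418]
eef_rot: [0.977, 0.212, -0.002, -0.002]
ft_force: [0.3, -0.6, -0.0]
finger_gap: 0.0006
[ 0.47899038 -0.14947606  0.14362215] [ 9.77229765e-01  2.12179971e-01 -1.03210424e-03 -7.61587700e-04] [ 0.89532767 -0.08218302  0.51494573] 0.0005060067794469638 2.9167
```

View pics/wrist2.png

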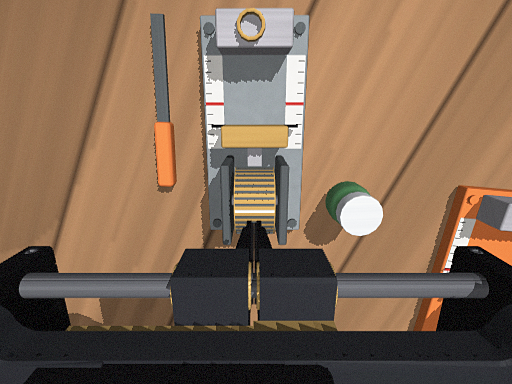

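View pics/side2.png

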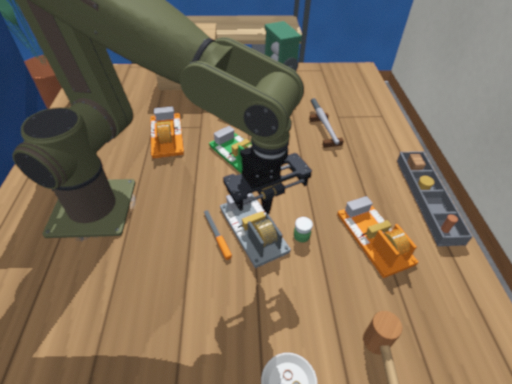

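The wrist view shows the gauge upright: red marks at row ~103 (cols 214, 295), pointers at row ~126 (cols 216, 293), and the fingertip over the wheel. I'll rectify it for exact measuring.

```bash
cat > rect.py <<'E'
import sys
from h import *
Q=np.array([0.4797,-0.14976,1.99866])
def W(q,p):
    c,s=np.cos(q[2]),np.sin(q[2]); x,y,z=np.array(p)/1000
    return np.array([q[0]+c*x-s*y,q[1]+s*x+c*y,z])
def rect(d,z,x0=-60,x1=180,y0=60,y1=-60,k=4):
    src=np.float32([proj(d,W(Q,(x,y,z))) for x,y in [(x1,y0),(x1,y1),(x0,y1),(x0,y0)]])
    w,h=(y0-y1)*k,(x1-x0)*k
    M=cv2.getPerspectiveTransform(src,np.float32([(0,0),(w,0),(w,h),(0,h)]))
    return cv2.warpPerspective(cv2.cvtColor(d['img'],cv2.COLOR_RGB2BGR),M,(int(w),int(h)),flags=cv2.INTER_CUBIC)
def measure(name,d=None):
    """x (gauge mm, on plane z=17) of red marks and dark pointers on both strips"""
    if d is None: d=snap('wrist',name)
    k=8
    im=rect(d,17,50,130,60,-60,k); cv2.imwrite('pics/'+name+'_r.png',cv2.resize(im,None,fx=.75,fy=.75))
    return d,im
if __name__=='__main__':
    measure(sys.argv[1])
E
python3 rect.py w3
python3 - <<'E'
import cv2
a=cv2.imread('pics/wrist2.png');cv2.imwrite('pics/w2c.png',cv2.resize(a[0:145,190:325],None,fx=4,fy=4,interpolation=cv2.INTER_CUBIC))
E
```

```text
(no output)
```

View pics/w3_r.png

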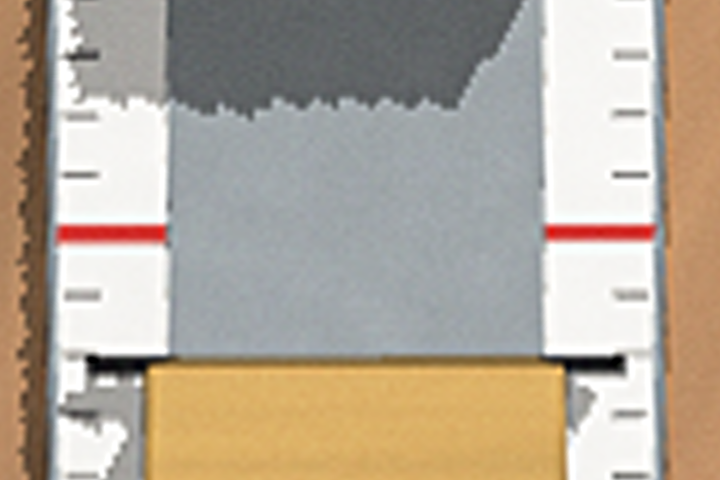

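View pics/w2c.png

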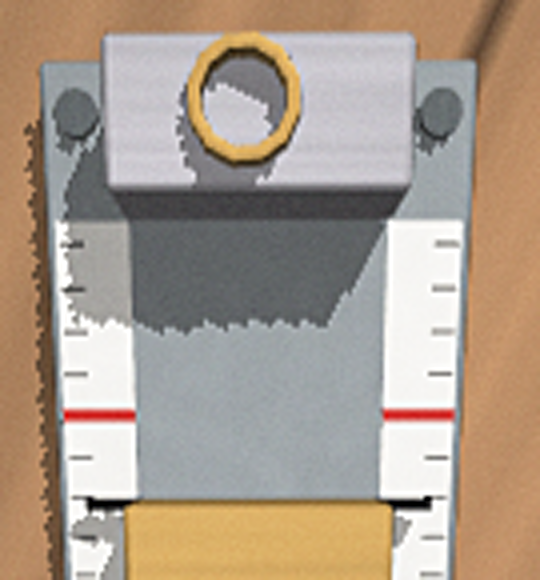

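Ticks show the rectified scale is right (10 mm apart, offset about 0.9 mm). The pointer is at about 68.6 mm and the mark at about 90.3 mm. That leaves ~21.7 mm of jaw travel, or ~139 mm of rim. Approaching.

```bash
python3 -m creep '[{"x":5.3,"y":-11.8,"z":-20,"wx":0,"wy":0,"wz":0,"jaw":-1},{"x":0,"y":0,"z":-20,"wx":0,"wy":0,"wz":0,"jaw":-1},{"x":0,"y":0,"z":-10,"wx":0,"wy":0,"wz":0,"jaw":-1},{"x":0,"y":0,"z":-3,"wx":0,"wy":0,"wz":0,"jaw":-1},{"x":0,"y":0,"z":0,"wx":0,"wy":0,"wz":0,"jaw":-1}]'
python3 - <<'E'
from h import *
d=snap('wrist','w4');snap('side','side4');s=env.read_state();print(s['tool_pos'],s['eef_rot'],s['ft_force'],s['time_s'])
E
```

```text
time_s: 3.43
tool_pos: [0.4849, -0.1615, 0.0916]
eef_rot: [0.977, 0.212, -0.0, -0.0]
ft_force: [0.7, 0.1, 0.9]
finger_gap: 0.0005
[ 0.48580754 -0.16185966  0.09295998] [9.77221603e-01 2.12219303e-01 7.71643514e-04 5.56585596e-04] [ 0.01966148 -0.39706388  0.58513994] 3.5333
```

View pics/w4.png

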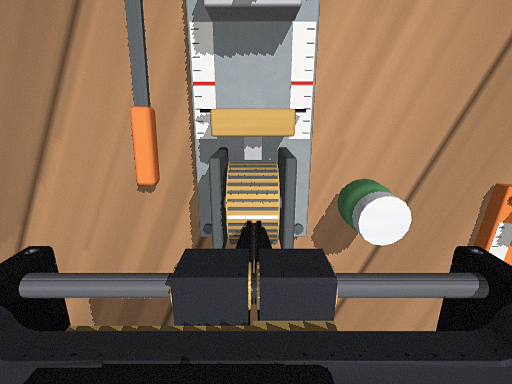

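```bash
python3 -m creep '[{"x":0,"y":0,"z":-6.5,"wx":0,"wy":0,"wz":0,"jaw":-1},{"x":-2.9,"y":6.37,"z":0,"wx":0,"wy":0,"wz":0,"jaw":-1},{"x":-2.9,"y":6.37,"z":0,"wx":0,"wy":0,"wz":0,"jaw":-1},{"x":-2.9,"y":6.37,"z":0,"wx":0,"wy":0,"wz":0,"jaw":-1},{"x":-2.9,"y":6.37,"z":0,"wx":0,"wy":0,"wz":0,"jaw":-1}]'
python3 rect.py w5; python3 -c "
from h import *
s=env.read_state();print(s['tool_pos'],s['ft_force'],s['time_s'])"
```

```text
time_s: 3.95
tool_pos: [0.4743, -0.1357, 0.0864]
eef_rot: [0.977, 0.212, 0.001, 0.001]
ft_force: [3.0, -0.5, 3.8]
finger_gap: 0.0005
[ 0.47348189 -0.13440173  0.0859401 ] [2.75651059 1.41916857 4.60796273] 4.0
```

View pics/w5_r.png

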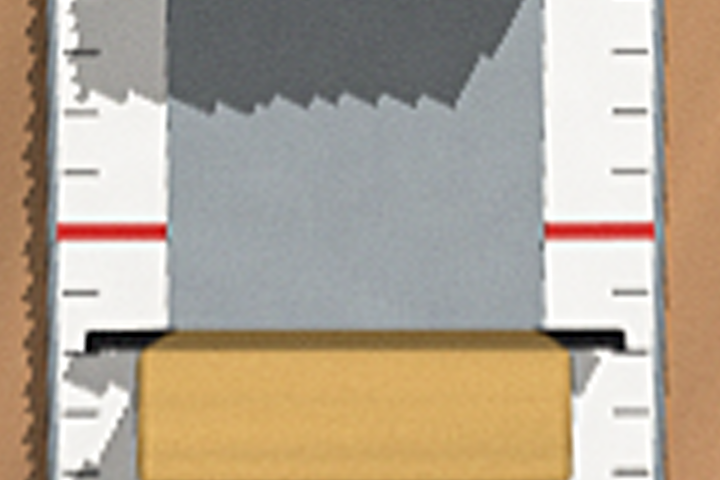

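View pics/w5.png

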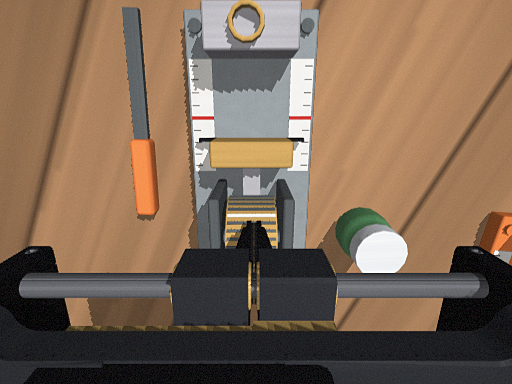

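First stroke worked: ~4 N, and the pointer moved ~3.8 mm. Now I'll repeat with 30 mm strokes.

```bash
python3 -m creep '[{"x":0,"y":0,"z":8,"wx":0,"wy":0,"wz":0,"jaw":-1},{"x":6.2,"y":-13.6,"z":0,"wx":0,"wy":0,"wz":0,"jaw":-1},{"x":6.2,"y":-13.6,"z":0,"wx":0,"wy":0,"wz":0,"jaw":-1},{"x":0,"y":0,"z":-4,"wx":0,"wy":0,"wz":0,"jaw":-1},{"x":0,"y":0,"z":-4,"wx":0,"wy":0,"wz":0,"jaw":-1}]'
python3 -m creep '[{"x":-2.48,"y":5.44,"z":0,"wx":0,"wy":0,"wz":0,"jaw":-1},{"x":-2.48,"y":5.44,"z":0,"wx":0,"wy":0,"wz":0,"jaw":-1},{"x":-2.48,"y":5.44,"z":0,"wx":0,"wy":0,"wz":0,"jaw":-1},{"x":-2.48,"y":5.44,"z":0,"wx":0,"wy":0,"wz":0,"jaw":-1},{"x":-2.48,"y":5.44,"z":0,"wx":0,"wy":0,"wz":0,"jaw":-1}]'
python3 -m creep '[{"x":0,"y":0,"z":8,"wx":0,"wy":0,"wz":0,"jaw":-1},{"x":6.2,"y":-13.6,"z":0,"wx":0,"wy":0,"wz":0,"jaw":-1},{"x":6.2,"y":-13.6,"z":0,"wx":0,"wy":0,"wz":0,"jaw":-1},{"x":0,"y":0,"z":-4,"wx":0,"wy":0,"wz":0,"jaw":-1},{"x":0,"y":0,"z":-4,"wx":0,"wy":0,"wz":0,"jaw":-1}]'
python3 -m creep '[{"x":-2.48,"y":5.44,"z":0,"wx":0,"wy":0,"wz":0,"jaw":-1},{"x":-2.48,"y":5.44,"z":0,"wx":0,"wy":0,"wz":0,"jaw":-1},{"x":-2.48,"y":5.44,"z":0,"wx":0,"wy":0,"wz":0,"jaw":-1},{"x":-2.48,"y":5.44,"z":0,"wx":0,"wy":0,"wz":0,"jaw":-1},{"x":-2.48,"y":5.44,"z":0,"wx":0,"wy":0,"wz":0,"jaw":-1}]'
python3 rect.py w6; python3 -c "
from h import *
s=env.read_state();print(s['tool_pos'],s['ft_force'],s['time_s'])"
```

```text
time_s: 4.42
tool_pos: [0.4865, -0.1649, 0.0851]
eef_rot: [0.977, 0.211, 0.0, 0.0]
ft_force: [0.3, -2.2, 6.7]
finger_gap: 0.0003
time_s: 4.83
tool_pos: [0.4737, -0.1365, 0.0858]
eef_rot: [0.977, 0.212, 0.0, 0.001]
ft_force: [0.5, -0.6, 5.5]
finger_gap: 0.0003
time_s: 5.25
tool_pos: [0.4868, -0.1649, 0.0852]
eef_rot: [0.977, 0.211, 0.0, 0.0]
ft_force: [0.2, -1.5, 6.3]
finger_gap: 0.0005
time_s: 5.67
tool_pos: [0.4738, -0.1364, 0.0859]
eef_rot: [0.977, 0.212, 0.0, 0.001]
ft_force: [0.0, -1.9, 5.3]
finger_gap: 0.0005
[ 0.47328314 -0.13534947  0.08560068] [-0.43385131  0.09735361  5.18553381] 5.7167
```

View pics/w6_r.png

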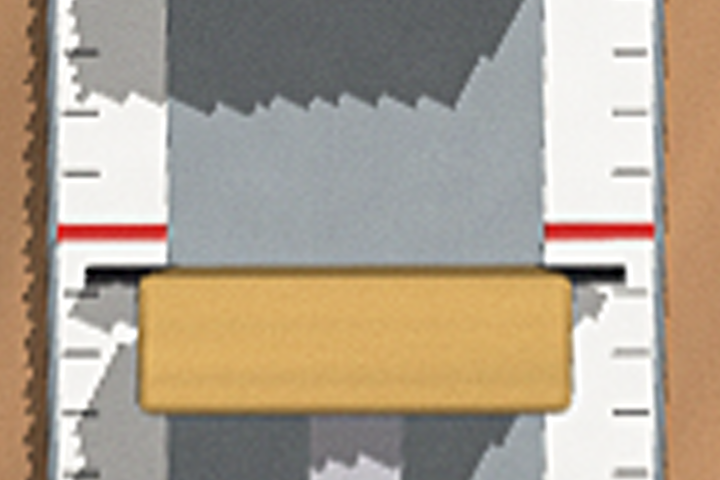

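```bash
python3 -m creep '[{"x":0,"y":0,"z":8,"wx":0,"wy":0,"wz":0,"jaw":-1},{"x":6.2,"y":-13.6,"z":0,"wx":0,"wy":0,"wz":0,"jaw":-1},{"x":6.2,"y":-13.6,"z":0,"wx":0,"wy":0,"wz":0,"jaw":-1},{"x":0,"y":0,"z":-4,"wx":0,"wy":0,"wz":0,"jaw":-1},{"x":0,"y":0,"z":-4,"wx":0,"wy":0,"wz":0,"jaw":-1}]'
python3 -m creep '[{"x":-2.48,"y":5.44,"z":0,"wx":0,"wy":0,"wz":0,"jaw":-1},{"x":-2.48,"y":5.44,"z":0,"wx":0,"wy":0,"wz":0,"jaw":-1},{"x":-2.48,"y":5.44,"z":0,"wx":0,"wy":0,"wz":0,"jaw":-1},{"x":-2.48,"y":5.44,"z":0,"wx":0,"wy":0,"wz":0,"jaw":-1},{"x":-2.48,"y":5.44,"z":0,"wx":0,"wy":0,"wz":0,"jaw":-1}]'
python3 -m creep '[{"x":0,"y":0,"z":8,"wx":0,"wy":0,"wz":0,"jaw":-1},{"x":0,"y":0,"z":0,"wx":0,"wy":0,"wz":0,"jaw":-1},{"x":3.3,"y":-7.3,"z":0,"wx":0,"wy":0,"wz":0,"jaw":-1},{"x":0,"y":0,"z":0,"wx":0,"wy":0,"wz":0,"jaw":-1},{"x":0,"y":0,"z":0,"wx":0,"wy":0,"wz":0,"jaw":-1}]'
python3 rect.py w7; python3 -c "
from h import *
s=env.read_state();print(s['tool_pos'],s['ft_force'],s['time_s'])"
```

```text
time_s: 6.13
tool_pos: [0.4867, -0.1648, 0.0851]
eef_rot: [0.977, 0.211, 0.0, 0.0]
ft_force: [0.9, -1.9, 6.6]
finger_gap: 0.0007
time_s: 6.55
tool_pos: [0.4738, -0.1364, 0.0859]
eef_rot: [0.977, 0.212, 0.0, 0.001]
ft_force: [0.7, -1.2, 4.2]
finger_gap: 0.0009
time_s: 6.97
tool_pos: [0.4766, -0.1437, 0.0926]
eef_rot: [0.977, 0.212, -0.0, -0.0]
ft_force: [-0.5, -0.4, -0.3]
finger_gap: 0.0005
[ 0.47650084 -0.14358832  0.09257959] [-0.19653484  0.05450844  0.56540229] 7.0167
```

View pics/w7_r.png

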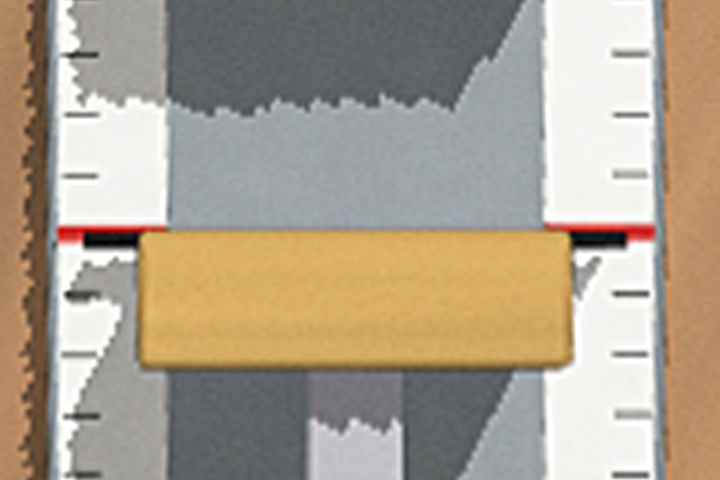

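View pics/w7.png

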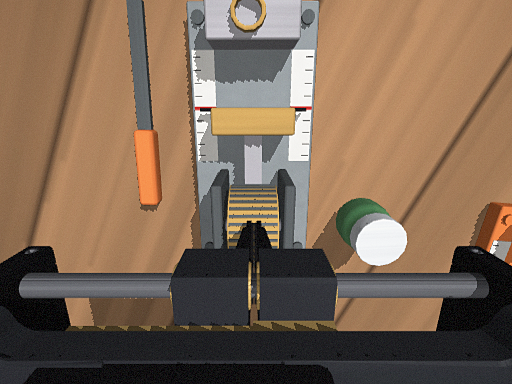

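```bash
cat > meas.py <<'E'
import sys
from rect import *
cams=[snap('wrist',sys.argv[1]) for _ in range(1)]
k=10
for d in cams:
    c=-np.array(d['R']).T@np.array(d['t']); g=np.array([np.cos(Q[2]),np.sin(Q[2])]); print('cam gauge x',(c[:2]-Q[:2])@g*1e3, 'z',c[2])
    im=rect(d,17,80,105,60,-60,k).astype(float)
    b,gr,r=[im[:,:,i] for i in range(3)]
    for lab,(ca,cb),(pa,pb) in [('L',(97,130),(150,215)),('R',(1060,1088),(960,1030))]:
        red=np.clip(r-.5*(b+gr)-40,0,None)[:,ca:cb].sum(1)
        s=im.mean(2)[:,pa:pb].mean(1)
        dark=np.clip(70-s,0,None)
        xs=105-(np.arange(len(s))+.5)/k
        print(lab,'mark',(red*xs).sum()/red.sum(),'pointer',(dark*xs).sum()/dark.sum(),'extent',xs[dark>0][[0,-1]],'red ext',xs[red>red.max()/2][[0,-1]])
    cv2.imwrite('pics/'+sys.argv[1]+'_m.png',im[:,:,:][:,np.r_[60:330,880:1140]])
E
python3 meas.py w8
```

```text
cam gauge x 88.9688666451838 z 0.2633097276348139
L mark 91.04223376106808 pointer 90.12309212039973 extent [91.85 88.95] red ext [92.25 89.85]
R mark 91.22679777062847 pointer 90.21358617968167 extent [91.85 88.95] red ext [92.35 90.15][ WARN:0@1.092] global loadsave.cpp:1063 imwrite_ Unsupported depth image for selected encoder is fallbacked to CV_8U.
```

View pics/w8_m.png

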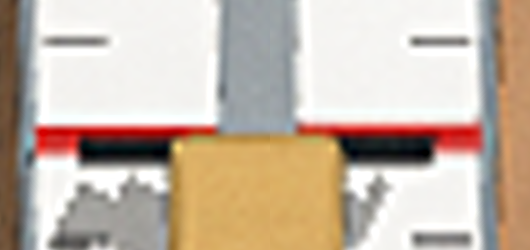

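```bash
python3 -m creep '[{"x":3.3,"y":-7.3,"z":0,"wx":0,"wy":0,"wz":0,"jaw":-1},{"x":0,"y":0,"z":0,"wx":0,"wy":0,"wz":0,"jaw":-1},{"x":0,"y":0,"z":-4,"wx":0,"wy":0,"wz":0,"jaw":-1},{"x":0,"y":0,"z":-3.5,"wx":0,"wy":0,"wz":0,"jaw":-1},{"x":0,"y":0,"z":0,"wx":0,"wy":0,"wz":0,"jaw":-1}]'
python3 -m creep '[{"x":-0.76,"y":1.67,"z":0,"wx":0,"wy":0,"wz":0,"jaw":-1},{"x":-0.76,"y":1.67,"z":0,"wx":0,"wy":0,"wz":0,"jaw":-1},{"x":-0.76,"y":1.67,"z":0,"wx":0,"wy":0,"wz":0,"jaw":-1},{"x":0,"y":0,"z":0,"wx":0,"wy":0,"wz":0,"jaw":-1},{"x":0,"y":0,"z":0,"wx":0,"wy":0,"wz":0,"jaw":-1}]'
python3 meas.py w9 2>/dev/null
```

```text
time_s: 7.48
tool_pos: [0.4806, -0.151, 0.0859]
eef_rot: [0.977, 0.212, 0.0, 0.0]
ft_force: [-0.5, -0.8, 5.8]
finger_gap: 0.0008
time_s: 7.9
tool_pos: [0.4782, -0.1456, 0.0862]
eef_rot: [0.977, 0.212, 0.0, 0.0]
ft_force: [-0.0, -0.5, 5.7]
finger_gap: 0.0005
cam gauge x 86.71393542481763 z 0.25677399128996864
L mark 91.07202632966795 pointer 90.88340335521517 extent [91.95 89.65] red ext [92.15 89.95]
R mark 91.30551567822751 pointer 91.18833692031014 extent [92.25 90.05] red ext [92.55 90.05]
```

View pics/w9_m.png

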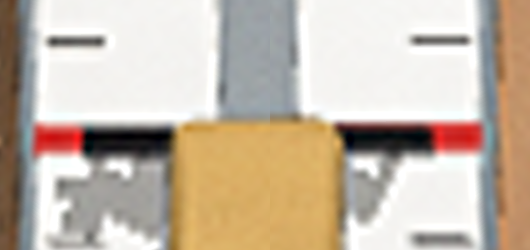

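About 0.2–0.3 mm left; adding 1.4 mm more rim, then lifting clear.

```bash
python3 -m creep '[{"x":-0.3,"y":0.65,"z":0,"wx":0,"wy":0,"wz":0,"jaw":-1},{"x":-0.28,"y":0.63,"z":0,"wx":0,"wy":0,"wz":0,"jaw":-1},{"x":0,"y":0,"z":0,"wx":0,"wy":0,"wz":0,"jaw":-1},{"x":0,"y":0,"z":0,"wx":0,"wy":0,"wz":0,"jaw":-1},{"x":0,"y":0,"z":8,"wx":0,"wy":0,"wz":0,"jaw":-1}]'
python3 -m creep '[{"x":0,"y":0,"z":8,"wx":0,"wy":0,"wz":0,"jaw":-1},{"x":0,"y":0,"z":8,"wx":0,"wy":0,"wz":0,"jaw":-1},{"x":0,"y":0,"z":0,"wx":0,"wy":0,"wz":0,"jaw":-1},{"x":0,"y":0,"z":0,"wx":0,"wy":0,"wz":0,"jaw":-1},{"x":0,"y":0,"z":0,"wx":0,"wy":0,"wz":0,"jaw":-1}]'
python3 meas.py w10 2>/dev/null
```

```text
time_s: 8.37
tool_pos: [0.4759, -0.1435, 0.0921]
eef_rot: [0.977, 0.212, -0.001, -0.001]
ft_force: [-1.3, 0.9, -0.5]
finger_gap: 0.0003
time_s: 8.78
tool_pos: [0.477, -0.1442, 0.1095]
eef_rot: [0.977, 0.212, -0.0, -0.0]
ft_force: [1.2, 0.3, -0.4]
finger_gap: 0.0005
cam gauge x 88.28795699327102 z 0.2801587943284385
L mark 91.06398684751335 pointer 91.17378829666688 extent [92.15 90.15] red ext [92.25 89.85]
R mark 91.16282686766161 pointer 91.47174141185033 extent [92.45 90.25] red ext [92.45 89.95]
```

View pics/w10_m.png

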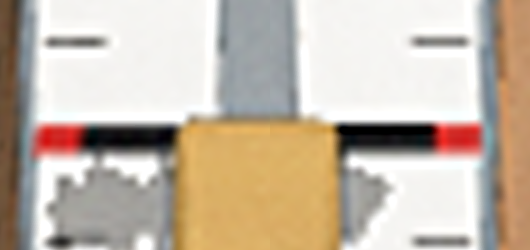

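The pointers now lie on the marks (+0.1 to +0.3 mm apparent, part of it parallax). Lifting well clear and checking.

```bash
python3 -m creep '[{"x":0,"y":0,"z":20,"wx":0,"wy":0,"wz":0,"jaw":-1},{"x":0,"y":0,"z":20,"wx":0,"wy":0,"wz":0,"jaw":-1},{"x":0,"y":0,"z":20,"wx":0,"wy":0,"wz":0,"jaw":-1},{"x":0,"y":0,"z":20,"wx":0,"wy":0,"wz":0,"jaw":-1},{"x":0,"y":0,"z":0,"wx":0,"wy":0,"wz":0,"jaw":-1}]'
python3 -m creep '[{"x":0,"y":0,"z":0,"wx":0,"wy":0,"wz":0,"jaw":-1},{"x":0,"y":0,"z":0,"wx":0,"wy":0,"wz":0,"jaw":-1},{"x":0,"y":0,"z":0,"wx":0,"wy":0,"wz":0,"jaw":-1},{"x":0,"y":0,"z":0,"wx":0,"wy":0,"wz":0,"jaw":-1},{"x":0,"y":0,"z":0,"wx":0,"wy":0,"wz":0,"jaw":-1}]'
python3 meas.py w11 2>/dev/null
```

```text
time_s: 9.25
tool_pos: [0.4793, -0.1452, 0.1939]
eef_rot: [0.977, 0.212, 0.003, 0.002]
ft_force: [-0.0, -0.3, 0.9]
finger_gap: 0.0005
time_s: 9.67
tool_pos: [0.4766, -0.1441, 0.1883]
eef_rot: [0.977, 0.212, -0.001, -0.001]
ft_force: [0.1, -0.3, 0.7]
finger_gap: 0.0007
cam gauge x 88.32322309987687 z 0.3590887701876847
L mark 91.03675329973484 pointer 91.0912494894998 extent [91.85 90.15] red ext [92.05 90.25]
R mark 91.133751732463 pointer 91.31169615327047 extent [92.05 90.55] red ext [92.15 90.15]
```

View pics/w11.png

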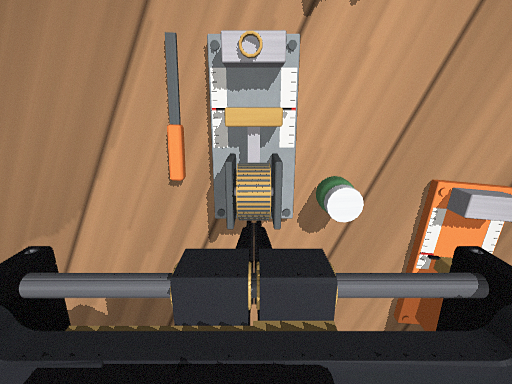

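The pointers sit on the red marks (row ~109). The ring is still on the anvil, the file and jar haven't moved, and the hand is 10 cm above the wheel. Handing in.

```bash
python3 -c "
from rig import env
print(env.hand_in())"
```

```text
the job is handed in; nothing more can be done
None
```

I rolled the grey gauge's wheel towards the anvil until the jaw's black pointers lined up with the red marks, then handed the job in. It took four long strokes and two short correcting ones, all with the shut fingertips pressing at about 4–7 N.

- **Alignment:** the last wrist picture puts the pointers about 0.05 mm (left) and 0.18 mm (right) past the marks. Part of that is parallax from the raised pointers.
- **Clearance:** the hand was about 100 mm above the wheel with no contact force, and the clock read about 9.7 s.
- **Other things:** the ring blank, file and jar look unmoved in that picture. I took no final scene or side picture, so I did not recheck the other bench items; nothing was done near them.
- **Refused moves:** my first four move calls were rejected as invalid because the rows left out some keys. Nothing moved then.
- **Disagreement:** the two later long strokes moved the jaw about 5.5 mm each, against the 4.7 mm expected from the wheel ratio. I went by the pictures instead.

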